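Find the stepped end of a battery pack by touch and slide it home in its charging dock

ROBOT

A 6-joint arm with a two-finger parallel gripper is mounted at the origin on the work surface. World frame = base frame: x ahead of the robot, y to its left, z up, the work surface at z = 0. Lengths are in m, angles in degrees, forces in N, time in s.
With the tool pointing down it reaches from about 0.3 to 0.75 m from the base axis. Payload 8.5 kg.
Tool frame: the origin (TCP) lies midway between the tips of the shut fingers; the grasp point (between the pads) lies env.tcp_to_grasp behind it (env.tcp_to_grasp is the distance from the TCP to the grasp point, in m); z points along the fingers, y is the direction in which the jaws open and shut (so a half turn about z gives the same grasp; the last joint's range is limited). The gripper opens to 85 mm and grips with 20 to 120 N. Pads are 22 mm wide; open, the fingers measure 114 mm over their backs; the gripper's body (76 mm by 85 mm) begins 54 mm behind the grasp point. The pads swing forward as they close: fully open they stand 13 mm farther back than shut.
Start: joints at [62.722, 21.807, 74.336, -0, 83.858, -12.336], TCP at [0.142, 0.531, 0.231] pointing down, gripper open.
Joint ranges: [-178.18, 178.18], [-50.72, 133.34], [12.68, 142.11], [-81.47, 261.47], [9.98, 163.14], [-165.26, 165.26]. Speed limits (degrees/s): [136.94, 136.94, 180, 180, 180, 180].

INTERFACE

Orientations are given as a 3x3 rotation matrix whose columns are the frame's x, y, z axes.
In Python, from rig import readout, imaging, job, env gives the robot as it stands.
- The arm moves only by the tool move_arm, never from a script. Its argument "motion" is a list of rows, each a list of 3 entries, a list of its own where there are three numbers: the shift along the tool's x, y, z normalised to -1 to 1, where 1 is 0.02 m, then the turn, a rotation vector about the tool's x, y, z normalised to -1 to 1, where 1 is 120 degrees, then the gripper command: -1 is shut, 1 is fully open, values between are in proportion. In form: [[[tx, ty, tz], [rx, ry, rz], claw], ...]. A call has 1 to 12 rows; each row shifts and turns the pose as measured when the row begins, along the tool's axes as they then stand; what a row does not reach is not made up. A row lasts 1/12 s, in which the tool goes at most 41.7 mm and 7.16 degrees, less where a joint would pass 70% of its speed; a pose out of reach is approached as far as the arm can. A call with a number of a shift or a turn outside -1 to 1 is refused whole. A call with a gripper value outside its range is refused whole. The fingers move at their own pace and stop on an object; "squeeze" is the grip in N (left out, the last holds). Time passes only in rows, so rows that do not move let the fingers close. It gives the time, the measured TCP pose, the force and the opening at its end, in the units of the state.
- readout.observe(): the state, without advancing time (a new reading comes with each control period).
- imaging.get_image(name): name is "side" or "top"; returns a dict with "img" (480x640x3 uint8, blue, green, red), "fov_y" (degrees; the focal length in pixels is half the picture's height over the tangent of half this angle, whatever the lens; pixels are square), "cx", "cy" (the principal point, pixels), "eye" and "orientation" of the camera in the world. Camera axes: x right, y up, looking along -z (the intrinsics and any distortion apply to the point x, -y, -z); pixel columns grow to the right and rows downward; lengths in m; the calibration is good to about 2 mm. A picture is of the moment at which its call begins. There is no depth.
- job.close_job(): hands the job in, once; it reports no verdict.
The state is a dict: "time_s": time; "q": joint angles; "qvel": joint speeds; "joint_efforts": joint torques, N m; "position": TCP position; "tool_rot": TCP orientation; "ft_force": force on the tool from outside, world axes, zero at the start; "wrist_torque": the same for the moment, N m; "grip_width": finger opening in m.
Only numpy, scipy, OpenCV 4.12 (cv2) and the standard library are available. Lean on these libraries where they do the work, as an engineer would, in place of code of your own. Each camera call takes 0.05 s, during which the arm holds its last target.

TASK

Put the polisher's battery pack on charge: slide it, stepped end first, under the roof of the charging dock until it is fully home and lies flat, turning it end for end beforehand if need be. Both ends look alike and only touch tells them apart: the stepped end dips when it is pressed. Leave the other things on the worktop where they are.

Things in the scene. Friction and masses are not known exactly. Their poses are not given: they have to be found in the camera images.
- pack: Grey battery pack lying flat on the mat, loose, 0.38 to 0.6 kg: 150 mm long (x), 56 wide (y), 46 high (z), flat full-width sides over the upper 38 mm. Origin: centre of its underside. It looks the same from both ends, but beneath one end (the stepped end) it is cut away. Whether that is the +x or the -x end differs every time; the pose does not tell.
- pack_top (a point): Middle of the pack's top face, 46 mm above its origin. Beneath, an 8 mm thick black sole, 40 to 52 wide, runs from 6 mm short of one end; the last 60 mm at the stepped end hang free, 8 mm up. Pressed with 4 to 10 N some 65 mm from the middle, the stepped end dips 5 to 7 mm and the pack rocks (and rocks back when let go); the other end does not give.
- dock: White charging dock fixed to the worktop; the pack goes in along its +x. Origin: at table level under the middle of the pack when home (pack origin then at x 0, y 0, z 6 mm here). Floor plate x -165 to +95 mm, 92 wide, top at z 6. Cheeks 61 apart inside, 56 tall, from x -35 to the back wall (the stop) at x +75.
- dock_mouth (a point): Point on the dock's floor at x -80 mm, z 6 in the dock's frame (same axes). A pack set down with its origin here lies on the floor plate, its front 30 mm between the cheeks, short of the roof. Low flared guides, 26 mm tall, run from x -70 to the cheeks. From there it can only be slid in.
- dock_roof (a point): Middle of the roof's front edge, upper side: x +5 mm, z 63.5 in the dock's frame. The roof runs from here to the back wall, underside at z 54.5. Below it a ledge, 6 mm high, covers the floor from x +21 to the back wall: only the stepped end passes over it. With the other end first the pack stops about 48 mm short.
- mat: Black rubber mat fixed on the worktop, 260 mm (x) by 220 mm (y), 4 mm thick; origin under its centre. The pack starts on it.
- compound_bottle: white plastic bottle with black cap, 60 mm across, 170 mm tall, standing towards the back; origin under its centre
- wax_jar: low grey jar with a metal lid, 70 mm across, 55 mm tall, standing between mat and dock; origin under its centre
- tape_roll: cardboard-coloured roll 84 mm across, 25 mm high, lying flat at the left side; origin under its centre
- detail_brush: brush 160 mm long lying on the far edge of the mat, across it; origin under its middle, its x along the brush
- polish_pad: grey polishing pad, 124 mm across, 28 mm thick, lying flat at the right side; origin under its centre
- mug: white mug 76 mm across, 90 mm tall, standing towards the back; origin under its centre
Mind the look-alikes: they are no part of the job. What is shaped like the pack but turquoise or yellow is not meant.

How it is judged (in metres and radians):
At the end, for the whole second after the job is handed in: The pack is fully home in the dock: its origin within 5 mm of the home point along and across the dock, sole down on the dock's floor (origin 2 to 9.5 mm above the table), in line with the dock within 0.06 rad, level within 0.05 rad, at rest (x of pack in the frame of dock between -0.005 and 0.005 m and y of pack in the frame of dock between -0.005 and 0.005 m and z of pack in the frame of dock between 0.002 and 0.0095 m and angle between the x axis of pack and the x axis of dock, either way round below 0.06 rad and angle between pack's own z axis and vertical below 0.05 rad and linear speed of pack below 0.01 m/s); the robot touches nothing.
It fails at once if one of the other things on the worktop is shifted by more than 30 mm (distance of any of compound_bottle, wax_jar, tape_roll, detail_brush, polish_pad, mug from where it was at the start of the episode above 0.03 m).
It also fails if it takes over 64 s, if anything falls off the work surface, if the arm or the gripper's body presses on something with over 40 N, if the wrist force passes 120 N, or if a joint passes its speed limit or range.

## Working session

There is one attempt and no reset: what is moved stays moved. The work goes in short steps, Python scripts to look and compute and a tool call to move; the robot and the scene stay as the last step left them, time stands still between calls to the robot, and variables do not carry over. Pictures are saved under pics/ and viewed, and the job is handed in when it is done.

Besides the shell and the picture viewer there is one more tool, called after "Emit:" in YAML: its name, and indented under it one key for each argument. move_arm: Moves the arm, as the interface text tells. Its arguments: {"type":"object","properties":{"motion":{"type":"array","items":{"type":"array"}},"squeeze":{"type":"number"}},"required":["motion"]}

```bash
ls; mkdir -p pics
python3 - <<'E'
from rig import readout, imaging, job, env
import cv2
print(readout.observe()); print(env.tcp_to_grasp)
for n in("side","top"):
    d=imaging.get_image(n); cv2.imwrite(f"pics/{n}0.png",d["img"]); print({k:v for k,v in d.items() if k!="img"})
E
```

```text
pics
{'time_s': 0.0, 'q': array([ 6.27236412e+01,  2.18391556e+01,  7.43858400e+01,  4.48125662e-04,
        8.38578969e+01, -1.23365542e+01]), 'qvel': array([ 0.03562517,  0.00921425,  0.03216984, -0.08223835, -0.04988977,
        0.01752678]), 'joint_efforts': array([-1.05920640e-05, -4.48459053e+01, -2.31275243e+01, -1.91371960e-04,
        4.83013326e-03, -1.33180933e-05]), 'position': array([0.1416581 , 0.53113186, 0.23072258]), 'tool_rot': array([[-9.66196887e-01,  2.57804434e-01, -6.69930788e-04],
       [ 2.57805110e-01,  9.66196088e-01, -1.28231374e-03],
       [ 3.16698339e-04, -1.41167912e-03, -9.99998953e-01]]), 'ft_force': array([0.37390927, 0.72402266, 0.08211759]), 'wrist_torque': array([-0.00430144,  0.00984784,  0.02134708]), 'grip_width': 0.08560236525050763}
0.0187
{'fov_y': 56.454542363001295, 'cx': 321.0758390634882, 'cy': 237.49022773805584, 'eye': array([0.42821103, 0.65692066, 0.91426119]), 'orientation': array([[-0.97432289,  0.18465193, -0.12883546],
       [-0.22467379, -0.75994029,  0.60992823],
       [ 0.01471717,  0.62321298,  0.78191367]])}
{'fov_y': 54.68610722784243, 'cx': 317.3825430854736, 'cy': 237.5711822696566, 'eye': array([ 0.34010057, -0.01999833,  1.46097397]), 'orientation': array([[-0.00474015,  0.98718123, -0.15953293],
       [-0.9999762 , -0.00547901, -0.00419187],
       [-0.00501222,  0.15950926,  0.98718371]])}
```

View pics/side0.png

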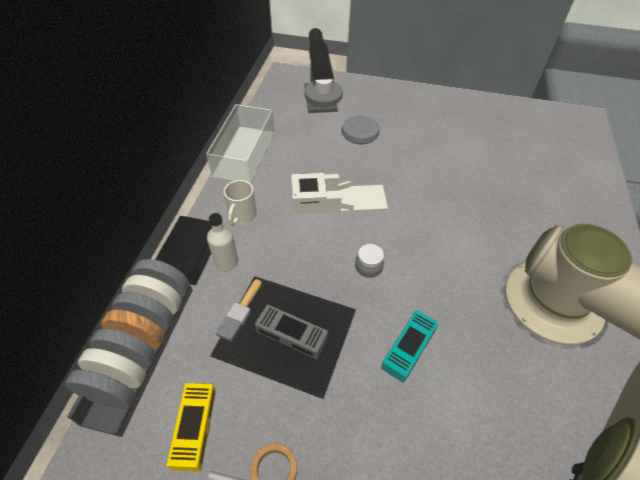

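View pics/top0.png

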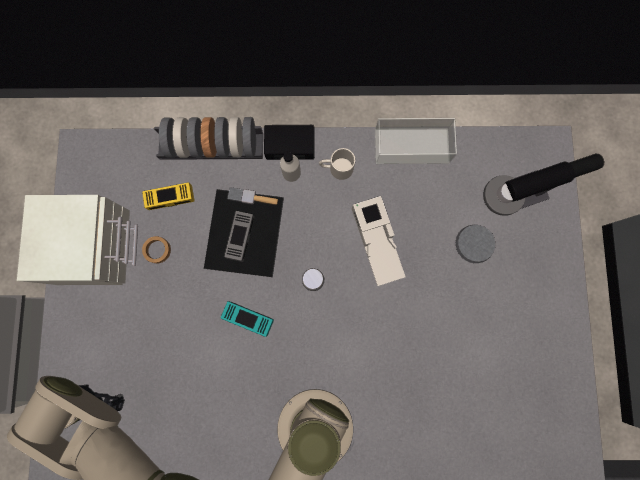

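The side view shows the grey pack on the mat at (291,331), the dock at (330,193), the jar at (370,260) and the brush at (240,310). In the top view the candidates for the pack are:
- grey, on the mat: (238,236)
- turquoise: (247,318)
- yellow: (168,195)

I choose the grey one and check it in a close crop.

```bash
cat > h.py <<'E'
import numpy as np, cv2
from rig import readout, imaging, job, env
def cam(n):
    d=imaging.get_image(n); d["f"]=240/np.tan(np.radians(d["fov_y"])/2); return d
def ray(d,uv):
    uv=np.atleast_2d(uv).astype(float)
    c=np.stack([(uv[:,0]-d["cx"])/d["f"],-(uv[:,1]-d["cy"])/d["f"],-np.ones(len(uv))],1)
    return c@np.array(d["orientation"]).T
def onz(d,uv,z):
    r=ray(d,uv); e=np.array(d["eye"]); return e+r*((z-e[2])/r[:,2])[:,None]
def proj(d,p):
    c=(np.atleast_2d(p)-d["eye"])@np.array(d["orientation"]); return np.stack([d["cx"]+d["f"]*c[:,0]/-c[:,2], d["cy"]-d["f"]*c[:,1]/-c[:,2]],1)
def tri(d1,u1,d2,u2):
    a,b=ray(d1,u1)[0],ray(d2,u2)[0]; a/=np.linalg.norm(a);b/=np.linalg.norm(b)
    A=np.stack([a,-b],1); s=np.linalg.lstsq(A,np.array(d2["eye"])-d1["eye"],rcond=None)[0]
    p,q=d1["eye"]+a*s[0],d2["eye"]+b*s[1]; return (p+q)/2,np.linalg.norm(p-q)
E
python3 - <<'E'
import cv2
t=cv2.imread("pics/top0.png"); s=cv2.imread("pics/side0.png")
a=cv2.resize(t[180:290,195:295],None,fx=5.4,fy=5.4,interpolation=cv2.INTER_CUBIC); cv2.imwrite("pics/ct.png",a)
a=cv2.resize(t[185:295,340:420],None,fx=5.4,fy=5.4,interpolation=cv2.INTER_CUBIC); cv2.imwrite("pics/cd.png",a)
a=cv2.resize(s[280:400,210:360],None,fx=5,fy=5,interpolation=cv2.INTER_CUBIC); cv2.imwrite("pics/cs.png",a)
a=cv2.resize(s[160:225,280:400],None,fx=6,fy=6,interpolation=cv2.INTER_CUBIC); cv2.imwrite("pics/cds.png",a)
E
```

```text
(no output)
```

View pics/ct.png

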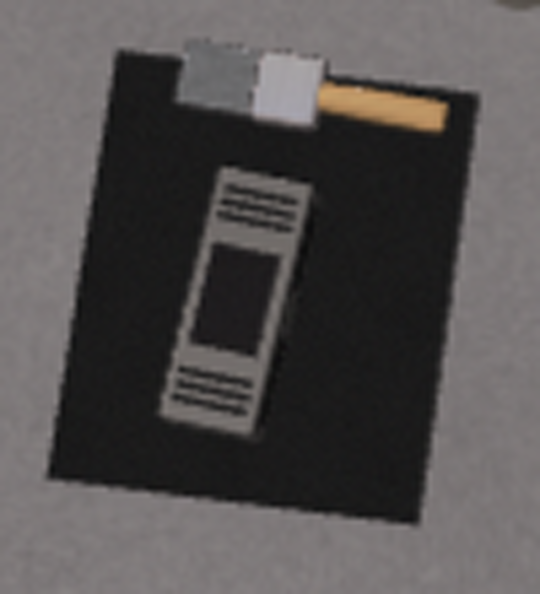

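View pics/cd.png

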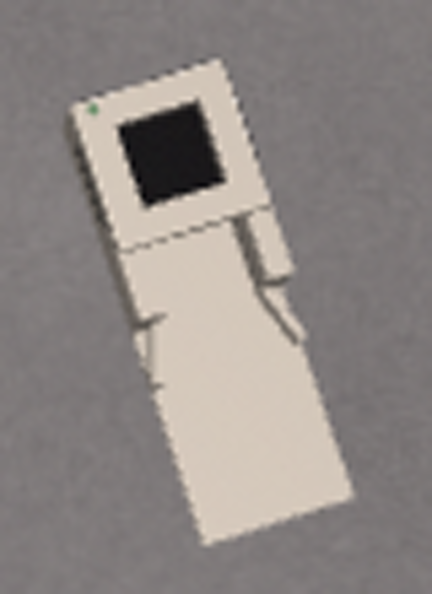

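View pics/cs.png

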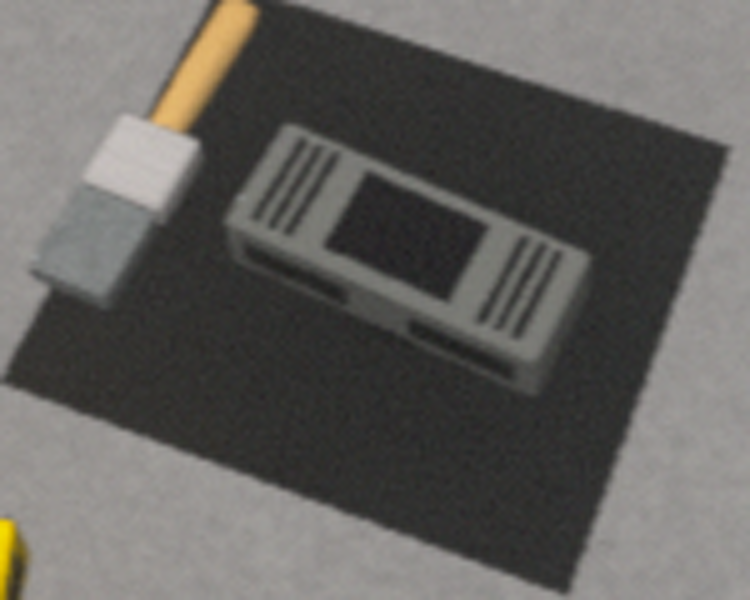

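View pics/cds.png

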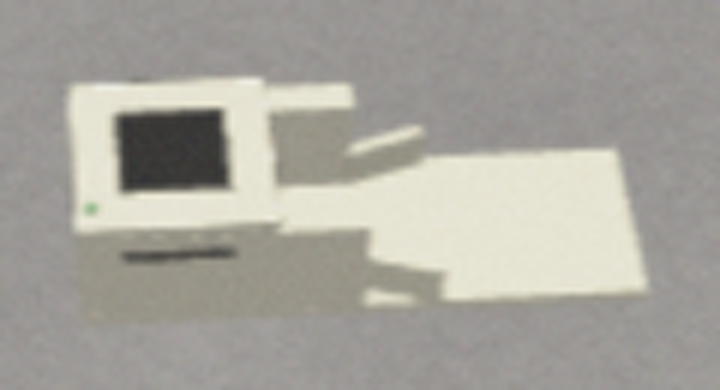

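The crop confirms it: the grey pack is at top (238,236), its long side roughly along image vertical, with the brush at the mat's far edge. The dock's mouth opens toward the robot. Next I measure poses from the corners.

```bash
cat > meas.py <<'E'
from h import *
def sub(img,pts,w=4):
    g=cv2.cvtColor(img,cv2.COLOR_BGR2GRAY); p=np.array(pts,np.float32).reshape(-1,1,2)
    return cv2.cornerSubPix(g,p.copy(),(w,w),(-1,-1),(cv2.TERM_CRITERIA_EPS+cv2.TERM_CRITERIA_MAX_ITER,50,.01)).reshape(-1,2)
E
python3 - <<'E'
from meas import *
np.set_printoptions(precision=4,suppress=True)
import math
T=cam("top");S=cam("side")
def rep(name,P,):
    print(name); print(P)
# pack label & body corners
def c(pts,o,k): return [(x/k+o[0],y/k+o[1]) for x,y in pts]
for nm,D,lab,body in (("top",T,c([(212,242),(281,254),(257,356),(190,343)],(195,180),5.4),c([(220,167),(313,185),(258,437),(158,418)],(195,180),5.4)),
              ("side",S,c([(365,175),(487,235),(448,302),(326,250)],(210,280),5),c([(288,125),(590,253),(545,365),(230,225)],(210,280),5))):
    for n,p in (("lab",lab),("body",body)):
        q=sub(D["img"],p,3); q=np.where(np.abs(q-p).max(1,keepdims=True)<1.5,q,p)
        P=onz(D,q,.05); m=P.mean(0); l=(P[0]+P[1]-P[2]-P[3])/2; 
        e=[np.linalg.norm(P[i]-P[(i+1)%4]) for i in range(4)]
        print(nm,n,m[:2],"lens",np.array(e)*1000, [math.degrees(math.atan2(*(P[i]-P[(i+1)%4])[[1,0]])) for i in range(4)], "shift",np.abs(q-p).max())
rf={"top":(T,c([(72,105),(220,62),(270,207),(122,250)],(340,185),5.4),c([(205,545),(352,495)],(340,185),5.4)),
"side":(S,c([(75,230),(70,85),(262,80),(283,220)],(280,160),6),c([(645,290),(615,150)],(280,160),6))}
for nm,(D,r,f) in rf.items():
    for n,p,z in (("roof",r,.0635),("floor",f,.006)):
        q=sub(D["img"],p,3); sh=np.abs(q-p).max(); q=np.where(np.abs(q-p).max(1,keepdims=True)<1.5,q,p)
        P=onz(D,q,z); print(nm,n,"shift",sh); print(P[:,:2], P[:,:2].mean(0),[np.linalg.norm(P[i]-P[i-1])*1000 for i in range(len(P))],[math.degrees(math.atan2(*(P[i]-P[i-1])[[1,0]])) for i in range(len(P))])
E
```

```text
top lab [0.5766 0.2292] lens [40.3778 60.2608 39.1168 59.5299] [79.69915923582295, -11.99171931673607, -101.33617081048119, 169.20756367028125] shift 0.0
top body [0.5767 0.2287] lens [ 54.2076 147.9359  59.5911 145.5759] [77.22878349255095, -10.363888546069477, -104.91782444052305, 167.5720569005824] shift 1.3670021339698906
side lab [0.5781 0.2377] lens [60.481  35.6886 57.3349 39.3635] [-14.913549403252224, -107.29489229290604, 168.75193850516482, 77.6790007957356] shift 1.1037536621093977
side body [0.5759 0.2365] lens [147.3245  53.9029 148.3902  54.952 ] [-12.352944207893014, -96.55826658068827, 168.09093093944756, 82.2197943481392] shift 0.9976806640625
top roof shift 1.1316121419270644
[[ 0.6698 -0.1248]
 [ 0.6967 -0.2079]
 [ 0.6124 -0.235 ]
 [ 0.5848 -0.1491]] [ 0.6409 -0.1792] [np.float64(88.4123903573723), np.float64(87.40190102621479), np.float64(88.56313920061565), np.float64(90.22850762014856)] [15.968826410611527, -72.0461237003527, -162.19887836857663, 107.8246582384986]
top floor shift 0.4559439199941835
[[ 0.4224 -0.2008]
 [ 0.4504 -0.2878]] [ 0.4364 -0.2443] [np.float64(91.40698599923233), np.float64(91.40698599923233)] [107.86846737325867, -72.13153262674135]
side roof shift 1.7803446451823106
[[ 0.6728 -0.1178]
 [ 0.6974 -0.2054]
 [ 0.6163 -0.2308]
 [ 0.5836 -0.144 ]] [ 0.6425 -0.1745] [np.float64(92.88897565172408), np.float64(90.94750338891525), np.float64(85.00435096459735), np.float64(92.66062682346694)] [16.40704009711446, -74.28945181693004, -162.60167957202108, 110.61045731371102]
side floor shift 0.6124725341796875
[[ 0.4238 -0.1965]
 [ 0.4511 -0.2835]] [ 0.4374 -0.24  ] [np.float64(91.16097947705987), np.float64(91.16097947705987)] [107.43742292803805, -72.56257707196195]
```

```bash
python3 - <<'E'
from meas import *
np.set_printoptions(precision=4,suppress=True)
T=cam("top");S=cam("side")
# mat corners
mt=[(117,52),(480,93),(420,523),(48,480)]; mt=[(x/5.4+195,y/5.4+180) for x,y in mt]
ms=[(730,148),(568,595),(5,380)]; ms=[(x/5+210,y/5+280) for x,y in ms]
qt=sub(T["img"],mt,4);qs=sub(S["img"],ms,4); print(qt-mt,qs-ms)
print(onz(T,qt,.004));print(onz(S,qs,.004))
# right-lower(top view)= corner2 ; 
for a in qt:
  for b in qs:
    p,e=tri(T,a,S,b); print(p,e)
for D,n in((T,"top"),(S,"side")):print(n,proj(D,[[0,0,0],[0,0,.01]]))
# yellow/turquoise centroids, coin
for D in (T,S):
    h=cv2.cvtColor(D["img"],cv2.COLOR_BGR2HSV)
    for lo,hi in(((80,120,60),(100,255,255)),((22,150,90),(35,255,255))):
        m=cv2.inRange(h,lo,hi); n,l,s,c=cv2.connectedComponentsWithStats(m); i=1+s[1:,4].argmax(); print(s[i],c[i],onz(D,c[i],.04))
    for k in range(0,640,80): pass
E
python3 - <<'E'
import cv2
t=cv2.imread("pics/top0.png"); 
cv2.imwrite("pics/base.png",cv2.resize(t[370:480,250:380],None,fx=5,fy=5,interpolation=cv2.INTER_CUBIC))
E
```

```text
[[-0.3618 -0.7972]
 [-0.582   0.0333]
 [-0.8742 -0.1109]
 [-0.7034 -0.8168]] [[-0.4737 -0.4731]
 [-0.6528 -0.3943]
 [-1.397   0.039 ]]
[[0.7373 0.3128 0.004 ]
 [0.7079 0.0955 0.004 ]
 [0.4518 0.1295 0.004 ]
 [0.4802 0.3464 0.004 ]]
[[0.4532 0.1344 0.004 ]
 [0.4809 0.3521 0.004 ]
 [0.7372 0.3196 0.004 ]]
[0.5465 0.2686 0.3121] 0.21554132238173968
[0.5919 0.3312 0.0939] 0.24986148544632097
[ 0.7407  0.3154 -0.0072] 0.0007125442866932889
[0.5663 0.1265 0.0848] 0.24796402040053636
[ 0.6365  0.1806 -0.2861] 0.3088353058591598
[ 0.8629  0.1402 -0.4715] 0.0689955944119051
[ 0.4529  0.1302 -0.0034] 0.0010197273468453643
[ 0.5007  0.1816 -0.5071] 0.019399100218861848
[ 0.6058  0.2202 -0.0628] 0.33948157237508386
[0.4508 0.2819 0.2619] 0.009315689612171543
[ 0.4813  0.3489 -0.0058] 0.00027169581444808235
[0.5694 0.3493 0.1735] 0.2259051599841784
top [[313.6834 427.7925]
 [313.64   428.6178]]
side [[553.5426 300.5782]
 [555.3321 298.3997]]
[221 302  52  35 640] [246.8187 318.5953] [[0.3232 0.2002 0.04  ]]
[143 183  51  27 587] [167.4617 195.7291] [[0.706 0.458 0.04 ]]
[ 382  310   56   72 1307] [408.1989 347.3772] [[0.3284 0.219  0.04  ]]
[ 167  383   48   88 1961] [190.8965 428.9811] [[0.705  0.4751 0.04  ]]
```

View pics/base.png

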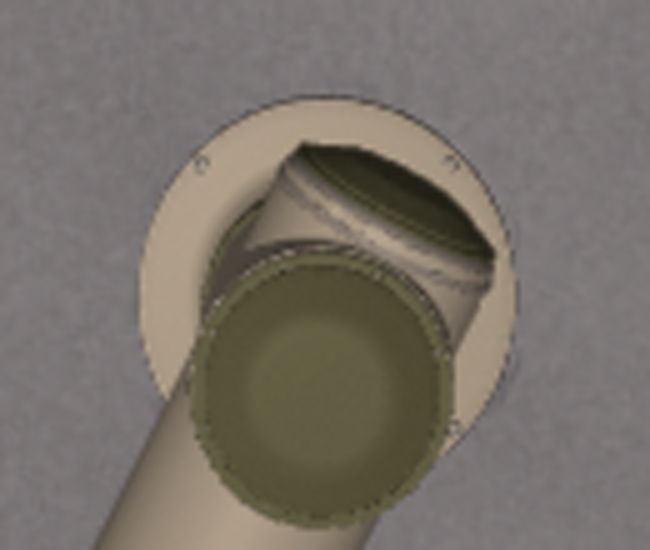

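```bash
cat > goto.py <<'E'
import sys,numpy as np
from rig import readout
from scipy.spatial.transform import Rotation as R
# usage: goto.py x y z yaw  -> total shift in tool units (of 0.02 m) and turn (of 120 deg)
def main(x,y,z,yaw):
    s=readout.observe(); Rm=np.array(s["tool_rot"]); p=np.array(s["position"])
    d=Rm.T@(np.array([x,y,z])-p)/.02
    a=np.radians(yaw); X=np.array([np.cos(a),np.sin(a),0]);Z=np.array([0,0,-1.]);Y=np.cross(Z,X)
    rv=R.from_matrix(Rm.T@np.stack([X,Y,Z],1)).as_rotvec(degrees=True)/120
    print("t",round(s["time_s"],2),"pos",p.round(4),"yaw",round(float(np.degrees(np.arctan2(Rm[1,0],Rm[0,0]))),2),"F",np.array(s["ft_force"]).round(2),"w",round(s["grip_width"],4))
    print("tot shift",d.round(2),"tot turn",rv.round(4))
main(*map(float,sys.argv[1:5]))
E
python3 goto.py .5134 .249 .12 168
```

```text
t 0.3 pos [0.1418 0.5313 0.2311] yaw 165.06 F [ 0.25 -0.39 -0.77] w 0.0855
tot shift [-21.59  -8.84   5.56] tot turn [-0.0002 -0.0001 -0.0245]
```

Emit:
move_arm:
  motion:
    - [[-0.92,-0.38,0],[0,0,0],-1]
    - [[-0.92,-0.38,0],[0,0,0],-1]
    - [[-0.92,-0.38,0],[0,0,0],-1]
    - [[-0.92,-0.38,0],[0,0,0],-1]
    - [[-0.92,-0.38,0],[0,0,0],-1]
    - [[-0.92,-0.38,0],[0,0,0],-1]
    - [[-0.92,-0.38,0],[0,0,0],-1]
    - [[-0.92,-0.38,0],[0,0,0],-1]
    - [[-0.92,-0.38,0],[0,0,0],-1]
    - [[-0.92,-0.38,0],[0,0,0],-1]
  squeeze: 60

```text
time_s: 1.13
position: [0.3036, 0.4068, 0.2303]
tool_rot: [[-0.968, 0.251, -0.002], [0.251, 0.968, -0.001], [0.001, -0.001, -1.0]]
ft_force: [0.6, 0.6, 0.0]
grip_width: -0.0001
```

```bash
python3 goto.py .5134 .249 .12 168
```

```text
t 1.13 pos [0.3036 0.4068 0.2303] yaw 165.44 F [0.61 0.61 0.01] w -0.0001
tot shift [-12.15  -4.99   5.5 ] tot turn [-0.0005 -0.0007 -0.0213]
```

Emit:
move_arm:
  motion:
    - [[-0.96,-0.4,0.3],[0,0,-0.004],-1]
    - [[-0.96,-0.4,0.3],[0,0,-0.004],-1]
    - [[-0.96,-0.4,0.3],[0,0,-0.004],-1]
    - [[-0.96,-0.4,0.3],[0,0,-0.004],-1]
    - [[-0.96,-0.4,0.3],[0,0,-0.004],-1]
    - [[-0.96,-0.4,0.3],[0,0,0],-1]
    - [[-0.96,-0.4,0.5],[0,0,0],-1]
    - [[-0.96,-0.4,0.6],[0,0,0],-1]
    - [[-0.96,-0.4,0.6],[0,0,0],-1]
    - [[-0.96,-0.4,0.6],[0,0,0],-1]
    - [[-0.96,-0.4,0.6],[0,0,0],-1]
    - [[-0.6,-0.2,0.3],[0,0,0],-1]

```text
time_s: 2.13
position: [0.5118, 0.2593, 0.1276]
tool_rot: [[-0.978, 0.21, 0.002], [0.21, 0.978, 0.002], [-0.002, 0.002, -1.0]]
ft_force: [-0.1, 0.3, -0.1]
grip_width: 0.0003
```

```bash
python3 goto.py .5134 .249 .08 168
python3 - <<'E'
from h import *
T=cam("top");S=cam("side"); p=readout.observe()["position"]
a=proj(T,[p])[0];b=proj(S,[p])[0]; print(a,b)
def crop(D,u,k=5,w=60):
    x0,y0=int(u[0])-w,int(u[1])-w; return cv2.resize(D["img"][y0:y0+2*w,x0:x0+2*w],None,fx=3.3,fy=3.3,interpolation=cv2.INTER_CUBIC),(x0,y0)
A,oa=crop(T,a);B,ob=crop(S,b);print(oa,ob)
for I,o,u in((A,oa,a),(B,ob,b)): cv2.drawMarker(I,(int((u[0]-o[0]+.5)*3.3),int((u[1]-o[1]+.5)*3.3)),(0,0,255),cv2.MARKER_CROSS,9,1)
cv2.imwrite("pics/a1.png",np.hstack([A,B]))
E
```

```text
t 2.13 pos [0.5118 0.2593 0.1276] yaw 167.89 F [-0.07  0.33 -0.13] w 0.0003
tot shift [-0.18 -0.49  2.38] tot turn [ 0.0011  0.001  -0.0009]
[222.91035434 253.01660163] [319.1864505  326.43489357]
(162, 193) (259, 266)
```

View pics/a1.png

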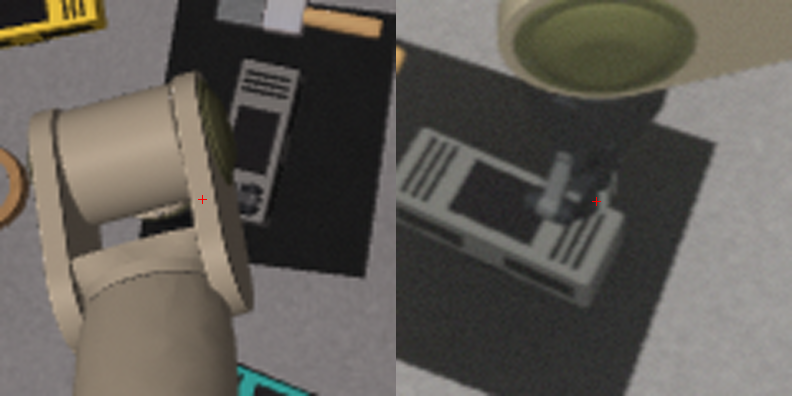

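The right panel (side view) shows the shut fingers above the near end of the pack, roughly at pixel (318,328). The top view is mostly hidden by the arm. I descend to just above the top face.

Emit:
move_arm:
  motion:
    - [[-0.1,-0.25,0.6],[0,0,0],-1]
    - [[-0.08,-0.24,0.6],[0,0,0],-1]
    - [[0,0,0.6],[0,0,0],-1]
    - [[0,0,0.6],[0,0,0],-1]
    - [[0,0,0.5],[0,0,0],-1]
    - [[0,0,0.3],[0,0,0],-1]
    - [[0,0,0],[0,0,0],-1]

```text
time_s: 2.82
position: [0.5115, 0.2536, 0.066]
tool_rot: [[-0.978, 0.207, 0.008], [0.207, 0.978, 0.005], [-0.006, 0.006, -1.0]]
ft_force: [0.1, 0.2, -0.2]
grip_width: 0.0001
```

```bash
python3 goto.py .5134 .249 .05 168
python3 - <<'E'
from h import *
S=cam("side"); p=readout.observe()["position"]
b=proj(S,[p])[0]; print(b)
x0,y0=int(b[0])-75,int(b[1])-60; I=cv2.resize(S["img"][y0:y0+120,x0:x0+150],None,fx=5,fy=5,interpolation=cv2.INTER_CUBIC)
cv2.drawMarker(I,(int((b[0]-x0+.5)*5),int((b[1]-y0+.5)*5)),(0,0,255),cv2.MARKER_CROSS,9,1)
cv2.imwrite("pics/a2.png",I)
E
```

```text
t 2.82 pos [0.5115 0.2536 0.066 ] yaw 168.03 F [ 0.07  0.17 -0.24] w 0.0001
tot shift [-0.14 -0.21  0.8 ] tot turn [0.0031 0.0031 0.0002]
[319.47559989 337.88023846]
```

View pics/a2.png

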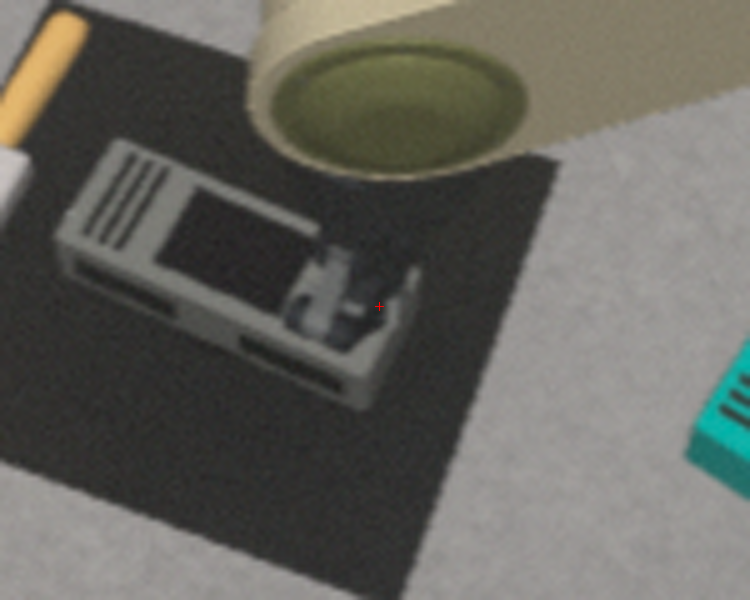

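Emit:
move_arm:
  motion:
    - [[-0.1,-0.2,0.3],[0.003,0.003,0],-1]
    - [[0,0,0.15],[0,0,0],-1]
    - [[0,0,0.1],[0,0,0],-1]
    - [[0,0,0],[0,0,0],-1]

```text
time_s: 3.2
position: [0.5138, 0.2497, 0.0565]
tool_rot: [[-0.978, 0.207, 0.003], [0.207, 0.978, 0.001], [-0.003, 0.001, -1.0]]
ft_force: [0.1, -0.7, 0.0]
grip_width: -0.0003
```

Emit:
move_arm:
  motion:
    - [[0,0,0.12],[0,0,0],-1]
    - [[0,0,0.12],[0,0,0],-1]
    - [[0,0,0.1],[0,0,0],-1]

```text
time_s: 3.45
position: [0.5143, 0.2497, 0.0499]
tool_rot: [[-0.978, 0.207, 0.005], [0.207, 0.978, 0.001], [-0.005, 0.002, -1.0]]
ft_force: [-2.3, -0.3, 22.7]
grip_width: 0.0001
```

Emit:
move_arm:
  motion:
    - [[0,0,0.08],[0,0,0],-1]
    - [[0,0,0.06],[0,0,0],-1]

```text
time_s: 3.62
position: [0.5144, 0.2498, 0.05]
tool_rot: [[-0.978, 0.207, 0.007], [0.207, 0.978, 0.001], [-0.006, 0.003, -1.0]]
ft_force: [-4.2, -2.0, 11.0]
grip_width: 0.0001
```

The near end held at z 0.050 under 11–23 N without dipping. I check the far end for contrast.

Emit:
move_arm:
  motion:
    - [[0,0,-0.6],[0,-0.004,0],-1]
    - [[-0.4,0,-0.6],[0,0,0],-1]
    - [[-0.9,0,0],[0,0,0],-1]
    - [[-0.9,0,0],[0,0,0],-1]
    - [[-0.9,0,0],[0,0,0],-1]
    - [[-0.9,0,0],[0,0,0],-1]
    - [[-0.9,0,0],[0,0,0],-1]
    - [[-0.9,0,0],[0,0,0],-1]
    - [[-0.6,0,0],[0,0,0],-1]
    - [[0,0,0],[0,0,0],-1]

```text
time_s: 4.45
position: [0.6444, 0.223, 0.0834]
tool_rot: [[-0.978, 0.205, 0.022], [0.205, 0.979, -0.001], [-0.022, 0.004, -1.0]]
ft_force: [1.0, -0.8, 0.2]
grip_width: 0.0001
```

```bash
python3 goto.py .6406 .222 .055 168
```

```text
t 4.45 pos [0.6444 0.223  0.0834] yaw 168.16 F [ 0.96 -0.84  0.22] w 0.0001
tot shift [ 0.21 -0.09  1.41] tot turn [0.0019 0.0103 0.0013]
```

Emit:
move_arm:
  motion:
    - [[0.2,-0.05,0.5],[0.002,0.01,0],-1]
    - [[0,0,0.45],[0,0,0],-1]
    - [[0,0,0.3],[0,0,0],-1]
    - [[0,0,0.15],[0,0,0],-1]
    - [[0,0,0],[0,0,0],-1]

```text
time_s: 4.87
position: [0.6371, 0.2236, 0.0522]
tool_rot: [[-0.979, 0.204, -0.004], [0.204, 0.979, -0.001], [0.004, -0.002, -1.0]]
ft_force: [-0.2, 0.1, 0.2]
grip_width: -0.0003
```

```bash
python3 goto.py .6406 .222 .05 168
```

```text
t 4.87 pos [0.6371 0.2236 0.0522] yaw 168.21 F [-0.18  0.09  0.22] w -0.0003
tot shift [-0.19 -0.04  0.11] tot turn [-0.0007 -0.002   0.0018]
```

Emit:
move_arm:
  motion:
    - [[-0.2,0,0.08],[0,0,0],-1]
    - [[0,0,0.08],[0,0,0],-1]
    - [[0,0,0.05],[0,0,0],-1]

```text
time_s: 5.12
position: [0.6418, 0.2229, 0.0488]
tool_rot: [[-0.979, 0.204, -0.001], [0.204, 0.979, -0.001], [0.001, -0.001, -1.0]]
ft_force: [0.2, -0.5, 2.5]
grip_width: -0.0002
```

Emit:
move_arm:
  motion:
    - [[0,0,0.1],[0,0,0],-1]
    - [[0,0,0.1],[0,0,0],-1]

```text
time_s: 5.28
position: [0.6438, 0.2226, 0.0465]
tool_rot: [[-0.979, 0.204, 0.005], [0.204, 0.979, -0.001], [-0.005, 0.0, -1.0]]
ft_force: [4.3, -1.2, 5.7]
grip_width: 0.0
```

The far end dips about 3.5 mm at 6 N, while the near end gave nothing at 23 N, so the stepped end is the far one (direction about -12°) and no end-for-end turn is needed. I rise, open and look again.

Emit:
move_arm:
  motion:
    - [[0,0,-0.5],[0,0,0],-1]
    - [[0,0,-0.8],[0,0.003,0],-1]
    - [[0,0,-1],[0,0,0],-1]
    - [[0.3,0,-1],[0,0,0],1]
    - [[0.7,0,-0.8],[0,0,0],1]
    - [[0.9,0,0],[0,0,0],1]
    - [[0.9,0,0],[0,0,0],1]
    - [[0.7,0,0],[0,0,0],1]
    - [[0.5,0,0],[0,0,0],1]
    - [[0,0,0],[0,0,0],1]

```text
time_s: 6.12
position: [0.5571, 0.2407, 0.1348]
tool_rot: [[-0.979, 0.204, -0.016], [0.204, 0.979, 0.003], [0.016, -0.0, -1.0]]
ft_force: [-0.2, 0.4, -0.9]
grip_width: 0.0832
```

```bash
python3 goto.py .5594 .2392 .012 168
python3 - <<'E'
from h import *
S=cam("side"); T=cam("top");p=readout.observe()["position"]
b=proj(S,[p])[0]; print(b)
I=cv2.resize(S["img"][270:390,210:360],None,fx=5,fy=5,interpolation=cv2.INTER_CUBIC)
cv2.imwrite("pics/a3.png",I)
cv2.imwrite("pics/a3t.png",cv2.resize(T["img"][180:290,195:295],None,fx=5.4,fy=5.4,interpolation=cv2.INTER_CUBIC))
E
```

```text
t 6.12 pos [0.5571 0.2407 0.1348] yaw 168.24 F [-0.18  0.37 -0.92] w 0.0832
tot shift [-0.23 -0.05  6.13] tot turn [-0.0002 -0.0075  0.002 ]
[298.09429828 311.16560551]
```

View pics/a3.png

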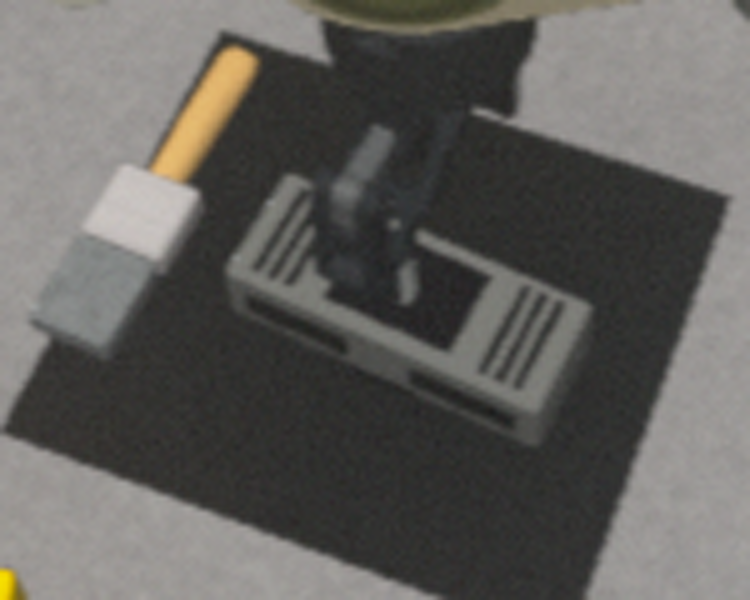

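View pics/a3t.png

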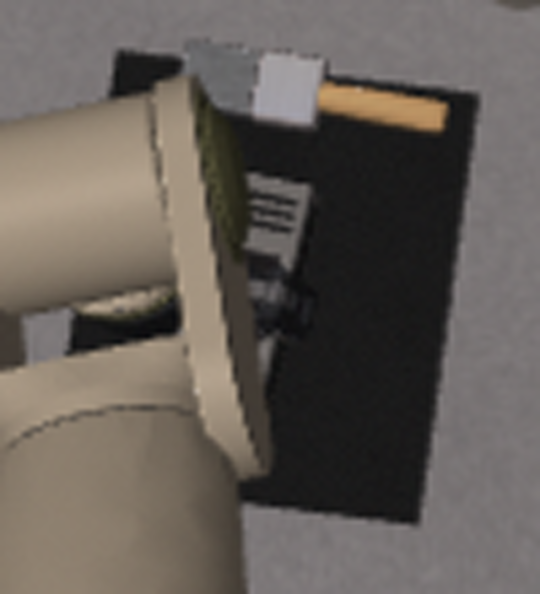

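The pack is where it was; its corner at side (210+288/5, 270+178/5) matches the first picture. The gripper stands over its middle. Descending to grasp.

Emit:
move_arm:
  motion:
    - [[-0.15,0,0.7],[0,-0.007,0],1]
    - [[0,0,0.9],[0,0,0],1]
    - [[0,0,0.9],[0,0,0],1]
    - [[0,0,0.6],[0,0,0],1]
    - [[0,0,0.1],[0,0,0],1]

```text
time_s: 6.63
position: [0.5662, 0.2389, 0.0693]
tool_rot: [[-0.978, 0.206, 0.005], [0.206, 0.978, 0.001], [-0.004, 0.002, -1.0]]
ft_force: [0.8, -0.2, -0.9]
grip_width: 0.0853
```

```bash
python3 goto.py .5594 .2392 .012 168
```

```text
t 6.63 pos [0.5662 0.2389 0.0693] yaw 168.09 F [ 0.79 -0.17 -0.92] w 0.0853
tot shift [ 0.35 -0.06  2.86] tot turn [0.0009 0.0021 0.0008]
```

Emit:
move_arm:
  motion:
    - [[0.3,-0.05,0.6],[0,0.002,0],1]
    - [[0,0,0.7],[0,0,0],1]
    - [[0,0,0.7],[0,0,0],1]
    - [[0,0,0.5],[0,0,0],1]
    - [[0,0,0.2],[0,0,0],1]
    - [[0,0,0],[0,0,0],1]

```text
time_s: 7.13
position: [0.5643, 0.2384, 0.0139]
tool_rot: [[-0.978, 0.209, 0.002], [0.209, 0.978, 0.002], [-0.002, 0.003, -1.0]]
ft_force: [0.1, 0.4, 0.5]
grip_width: 0.0853
```

```bash
python3 goto.py .5594 .2392 .012 168
```

```text
t 7.13 pos [0.5643 0.2384 0.0139] yaw 167.96 F [0.07 0.4  0.48] w 0.0853
tot shift [ 0.25 -0.01  0.09] tot turn [ 0.0013  0.0008 -0.0003]
```

Emit:
move_arm:
  motion:
    - [[0.25,0,0.05],[0.001,0,0],1]
    - [[0,0,0],[0,0,0],-1]
    - [[0,0,0],[0,0,0],-1]
    - [[0,0,0],[0,0,0],-1]
    - [[0,0,0],[0,0,0],-1]
    - [[0,0,0],[0,0,0],-1]
  squeeze: 80

```text
time_s: 7.63
position: [0.56, 0.2397, 0.0156]
tool_rot: [[-0.978, 0.209, 0.005], [0.209, 0.978, 0.001], [-0.004, 0.002, -1.0]]
ft_force: [-0.4, 0.3, -4.4]
grip_width: 0.0552
```

```bash
python3 goto.py .5594 .2392 .012 168
```

```text
t 7.63 pos [0.56   0.2397 0.0156] yaw 167.95 F [-0.39  0.33 -4.43] w 0.0552
tot shift [ 0.03 -0.03  0.18] tot turn [ 0.0008  0.0021 -0.0004]
```

Emit:
move_arm:
  motion:
    - [[0,0,-0.4],[0,0.002,0],-1]
    - [[0,0,-0.7],[0,0,0],-1]
    - [[0,0,-0.9],[0,0,0],-1]
    - [[0,0,-0.9],[0,0,0],-1]
    - [[0,0,-0.9],[0,0,0],-1]
    - [[0,0,-0.9],[0,0,0],-1]
    - [[0,0,-0.9],[0,0,0],-1]
    - [[0,0,-0.6],[0,0,0],-1]
    - [[0,0,0],[0,0,0],-1]

```text
time_s: 8.38
position: [0.557, 0.239, 0.1444]
tool_rot: [[-0.978, 0.209, -0.013], [0.209, 0.978, 0.0], [0.013, -0.003, -1.0]]
ft_force: [0.6, 0.6, -4.3]
grip_width: 0.055
```

```bash
python3 goto.py .5014 -.2191 .14 197.7;  python3 - <<'E'
from h import *
S=cam("side");I=cv2.resize(S["img"][240:390,210:390],None,fx=4,fy=4,interpolation=cv2.INTER_CUBIC)
cv2.imwrite("pics/a4.png",I)
E
```

```text
t 8.38 pos [0.557  0.239  0.1444] yaw 167.96 F [ 0.59  0.57 -4.28] w 0.055
tot shift [ -2.06 -22.98   0.26] tot turn [ 0.0003 -0.0063 -0.2478]
```

View pics/a4.png

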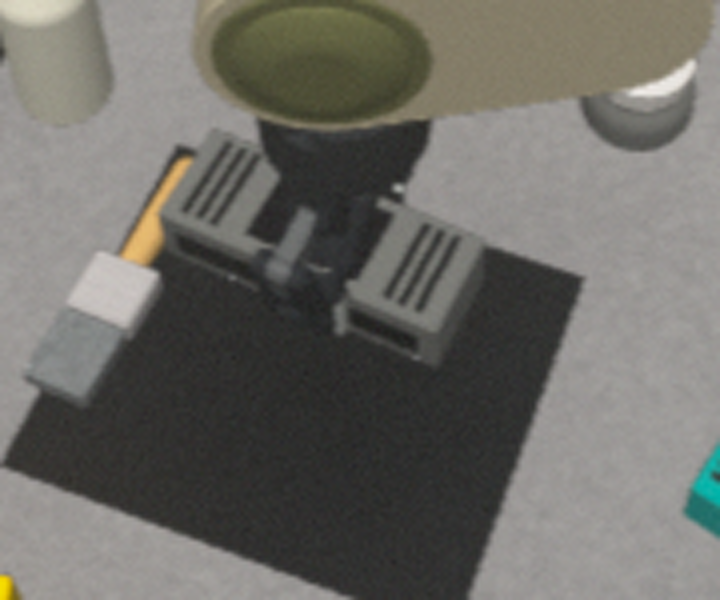

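The side view shows the pack lifted and level in the jaws, and the brush undisturbed. Carrying it to the dock.

Emit:
move_arm:
  motion:
    - [[0,-0.6,0],[0,-0.006,0],-1]
    - [[0,-0.9,0],[0,0,0],-1]
    - [[-0.1,-0.95,0],[0,0,0],-1]
    - [[-0.1,-0.95,0],[0,0,0],-1]
    - [[-0.1,-0.95,0],[0,0,0],-1]
    - [[-0.1,-0.95,0],[0,0,0],-1]
    - [[-0.1,-0.95,0],[0,0,0],-1]
    - [[-0.1,-0.95,0],[0,0,0],-1]
    - [[-0.1,-0.95,0],[0,0,0],-1]
    - [[-0.1,-0.95,0],[0,0,0],-1]
    - [[-0.1,-0.95,0],[0,0,0],-1]
    - [[-0.1,-0.95,0],[0,0,0],-1]

```text
time_s: 9.43
position: [0.5208, 0.0138, 0.1298]
tool_rot: [[-0.979, 0.202, -0.03], [0.202, 0.979, -0.001], [0.029, -0.007, -1.0]]
ft_force: [-0.1, 0.5, -5.6]
grip_width: 0.055
```

```bash
python3 goto.py .5014 -.2191 .10 197.7
```

```text
t 9.43 pos [0.5208 0.0138 0.1298] yaw 168.33 F [-0.09  0.48 -5.63] w 0.055
tot shift [ -1.45 -11.59   1.53] tot turn [ 0.0004 -0.0144 -0.2447]
```

Emit:
move_arm:
  motion:
    - [[0.1,-1,0],[0,-0.014,-0.027],-1]
    - [[0.1,-1,0],[0,0,-0.027],-1]
    - [[0.1,-1,0],[0,0,-0.027],-1]
    - [[0.1,-1,0],[0,0,-0.027],-1]
    - [[0.1,-1,0],[0,0,-0.027],-1]
    - [[0.1,-1,0],[0,0,-0.027],-1]
    - [[0.1,-1,0],[0,0,-0.027],-1]
    - [[0.1,-1,0],[0,0,-0.027],-1]
    - [[0.1,-1,0],[0,0,-0.027],-1]
    - [[0.1,-0.6,0],[0,0,-0.01],-1]
    - [[0,0,0],[0,0,0],-1]

```text
time_s: 10.35
position: [0.5011, -0.1866, 0.1182]
tool_rot: [[-0.939, -0.343, -0.023], [-0.343, 0.939, 0.003], [0.02, 0.011, -1.0]]
ft_force: [0.1, -0.1, -4.7]
grip_width: 0.0551
```

```bash
python3 goto.py .5014 -.2191 .06 197.7
```

```text
t 10.35 pos [ 0.5011 -0.1866  0.1182] yaw -159.95 F [ 0.08 -0.13 -4.72] w 0.0551
tot shift [ 0.48 -1.57  2.9 ] tot turn [ 0.0051 -0.0097  0.0195]
```

Emit:
move_arm:
  motion:
    - [[0.25,-0.7,0.4],[0.005,-0.009,0.018],-1]
    - [[0.2,-0.7,0.5],[0,0,0],-1]
    - [[0,-0.15,0.6],[0,0,0],-1]
    - [[0,0,0.4],[0,0,0],-1]
    - [[0,0,0],[0,0,0],-1]
    - [[0,0,0],[0,0,0],-1]

```text
time_s: 10.85
position: [0.5, -0.2181, 0.0736]
tool_rot: [[-0.952, -0.306, -0.01], [-0.306, 0.952, 0.006], [0.007, 0.009, -1.0]]
ft_force: [0.9, -0.6, -4.1]
grip_width: 0.0551
```

```bash
python3 goto.py .5014 -.2191 .05 197.7;  python3 - <<'E'
from h import *
S=cam("side");T=cam("top")
cv2.imwrite("pics/a5.png",cv2.resize(S["img"][140:260,270:420],None,fx=5,fy=5,interpolation=cv2.INTER_CUBIC))
cv2.imwrite("pics/a5t.png",cv2.resize(T["img"][175:295,330:430],None,fx=5,fy=5,interpolation=cv2.INTER_CUBIC))
E
```

```text
t 10.85 pos [ 0.5    -0.2181  0.0736] yaw -162.18 F [ 0.92 -0.63 -4.05] w 0.0551
tot shift [-0.06 -0.08  1.18] tot turn [ 0.0041 -0.0035  0.001 ]
```

View pics/a5.png

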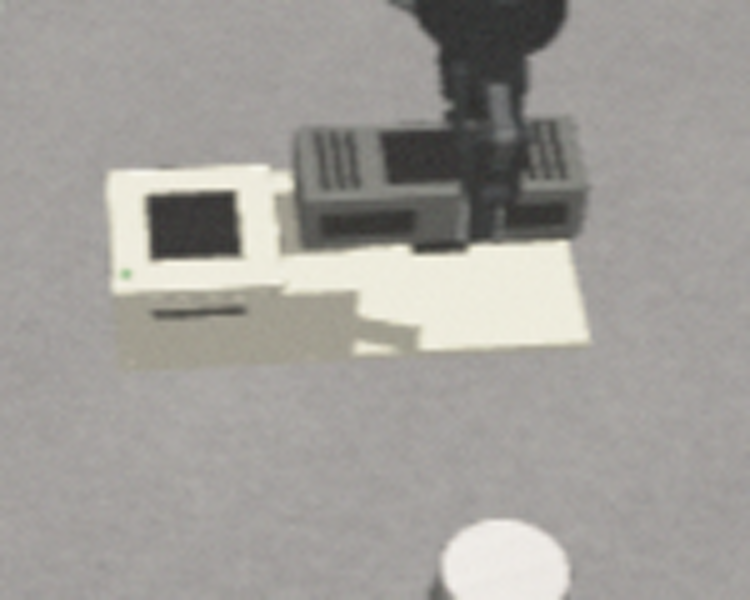

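View pics/a5t.png

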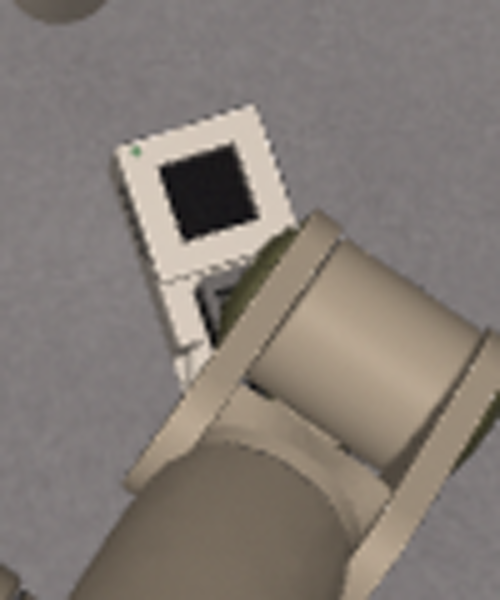

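Run:
```python
from h import *
S=cam("side")
c=lambda x,y:((x+.5)/5-.5+270,(y+.5)/5-.5+140)
P=onz(S,[c(303,203),c(297,130),c(588,185)],.108); print(P)
a=np.radians(17.7);ax=np.array([np.cos(a),np.sin(a)]);ay=np.array([-ax[1],ax[0]]);h=np.array([.5943,-.1895])
for p in P: print((p[:2]-h)@ax,(p[:2]-h)@ay)
```

```text
[[ 0.58057306 -0.16098931  0.108     ]
 [ 0.59534318 -0.21401771  0.108     ]
 [ 0.43967671 -0.20944131  0.108     ]]
-0.004408933229984845 0.031334480400444065
-0.006460397387874383 -0.023674243551232838
-0.15336646994499595 0.028013276642004557
```

The side view shows the pack above the mouth with its front edge at dock x about -5 mm, lying 1–3 mm to the +y side. I shift it slightly and lower it.

Emit:
move_arm:
  motion:
    - [[0,-0.1,0.3],[0.004,-0.003,0.001],-1]
    - [[0,0,0.5],[0,0,0],-1]
    - [[0,0,0.5],[0,0,0],-1]
    - [[0,0,0.5],[0,0,0],-1]
    - [[0,0,0.3],[0,0,0],-1]
    - [[0,0,0],[0,0,0],-1]

```text
time_s: 11.5
position: [0.5024, -0.2194, 0.0317]
tool_rot: [[-0.952, -0.307, 0.004], [-0.307, 0.952, -0.004], [-0.003, -0.005, -1.0]]
ft_force: [-0.1, 0.3, -5.3]
grip_width: 0.0548
```

```bash
python3 goto.py .5015 -.22 .0176 197.7
```

```text
t 11.5 pos [ 0.5024 -0.2194  0.0317] yaw -162.15 F [-0.11  0.3  -5.33] w 0.0548
tot shift [ 0.05 -0.01  0.7 ] tot turn [-0.0023  0.0014  0.0013]
```

Emit:
move_arm:
  motion:
    - [[0,0,0.25],[-0.002,0.001,0.001],-1]
    - [[0,0,0.25],[0,0,0],-1]
    - [[0,0,0.15],[0,0,0],-1]
    - [[0,0,0],[0,0,0],-1]

```text
time_s: 11.83
position: [0.5028, -0.2195, 0.0176]
tool_rot: [[-0.952, -0.305, 0.001], [-0.305, 0.952, -0.0], [-0.001, -0.001, -1.0]]
ft_force: [-0.1, -0.5, -4.2]
grip_width: 0.0554
```

```bash
python3 goto.py .5015 -.22 .0176 197.7;  python3 - <<'E'
from h import *
S=cam("side")
cv2.imwrite("pics/a6.png",cv2.resize(S["img"][140:260,270:420],None,fx=5,fy=5,interpolation=cv2.INTER_CUBIC))
E
```

```text
t 11.83 pos [ 0.5028 -0.2195  0.0176] yaw -162.26 F [-0.1  -0.47 -4.19] w 0.0554
tot shift [ 0.07 -0.01  0.  ] tot turn [-0.0003  0.0004  0.0003]
```

View pics/a6.png

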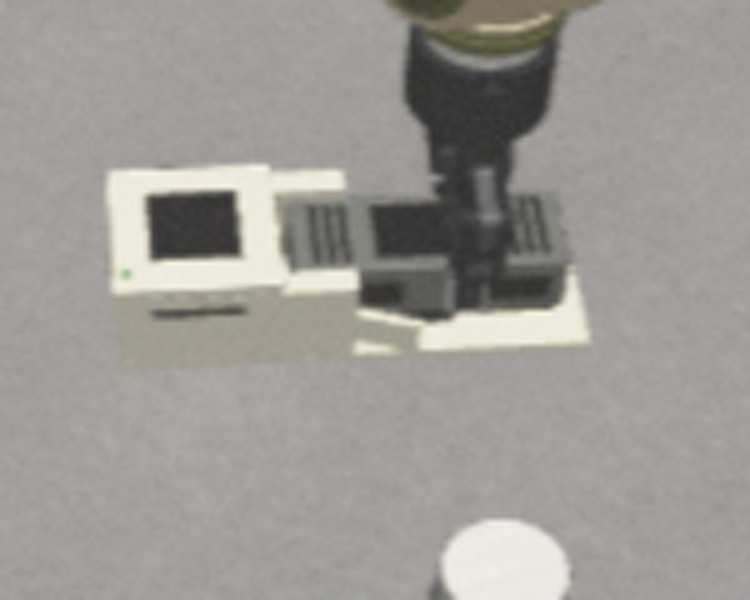

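The front of the pack is between the cheeks and still short of the roof. The wrist still carries its weight, so I lower it a touch more and release.

Emit:
move_arm:
  motion:
    - [[0,0,0.06],[0,0,0],-1]
    - [[0,0,0.03],[0,0,0],-1]

```text
time_s: 12.05
position: [0.5031, -0.2198, 0.0171]
tool_rot: [[-0.952, -0.305, 0.002], [-0.305, 0.952, -0.001], [-0.002, -0.002, -1.0]]
ft_force: [-4.3, 2.1, 5.0]
grip_width: 0.0549
```

Emit:
move_arm:
  motion:
    - [[0,0,0.06],[0,0,0],-1]
    - [[0,0,0.03],[0,0,0],-1]

```text
time_s: 12.22
position: [0.5032, -0.2198, 0.0172]
tool_rot: [[-0.952, -0.305, 0.003], [-0.305, 0.952, -0.002], [-0.003, -0.003, -1.0]]
ft_force: [-0.8, 0.1, -3.9]
grip_width: 0.0547
```

Emit:
move_arm:
  motion:
    - [[0,0,0],[0,0,0],1]
    - [[0,0,0],[0,0,0],1]
    - [[0,0,0],[0,0,0],1]
    - [[0,0,0],[0,0,0],1]
    - [[0,0,-0.4],[0,0,0],1]
    - [[0,0,-0.8],[0,0,0],1]
    - [[0,0,-0.9],[0,0,0],1]
    - [[0,0,-0.9],[0,0,0],1]
    - [[0,0,-0.9],[0,0,0],1]
    - [[0,0,-0.5],[0,0,0],1]
    - [[0,0,0],[0,0,0],1]

```text
time_s: 13.13
position: [0.5044, -0.2207, 0.1137]
tool_rot: [[-0.952, -0.305, 0.009], [-0.305, 0.952, -0.006], [-0.007, -0.009, -1.0]]
ft_force: [-0.4, -0.8, 0.5]
grip_width: 0.0855
```

```bash
python3 goto.py .4133 -.2473 .1 197.7;  python3 - <<'E'
from h import *
S=cam("side")
cv2.imwrite("pics/a7.png",cv2.resize(S["img"][140:260,270:420],None,fx=5,fy=5,interpolation=cv2.INTER_CUBIC))
E
```

```text
t 13.13 pos [ 0.5044 -0.2207  0.1137] yaw -162.26 F [-0.37 -0.81  0.48] w 0.0855
tot shift [4.75 0.13 0.65] tot turn [-0.0041  0.0034  0.0003]
```

View pics/a7.png

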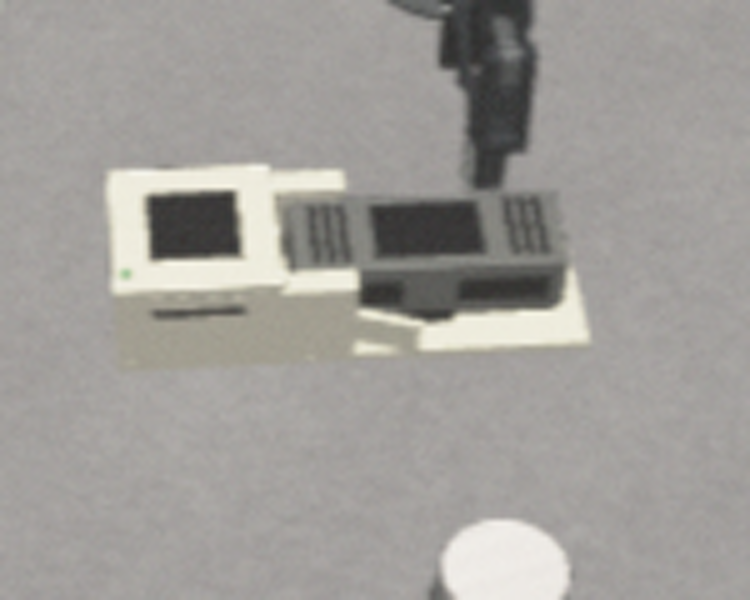

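The pack lies flat on the plate between the cheeks, with its rear end at crop (560,195)–(565,300). I move behind it with shut fingers.

Emit:
move_arm:
  motion:
    - [[0.7,0,0],[-0.004,0.003,0],-1]
    - [[0.9,0.05,0],[0,0,0],-1]
    - [[0.95,0.05,0],[0,0,0],-1]
    - [[0.95,0,0],[0,0,0],-1]
    - [[0.95,0,0],[0,0,0],-1]
    - [[0.5,0,0],[0,0,0],-1]
    - [[0,0,0],[0,0,0],-1]

```text
time_s: 13.77
position: [0.4001, -0.2483, 0.108]
tool_rot: [[-0.952, -0.306, -0.009], [-0.306, 0.952, 0.008], [0.006, 0.011, -1.0]]
ft_force: [0.6, 0.0, 0.5]
grip_width: 0.0005
```

```bash
python3 goto.py .4133 -.2473 .022 197.7
```

```text
t 13.77 pos [ 0.4001 -0.2483  0.108 ] yaw -162.17 F [0.57 0.02 0.51] w 0.0005
tot shift [-0.67 -0.2   4.29] tot turn [ 0.0052 -0.0029  0.001 ]
```

Emit:
move_arm:
  motion:
    - [[0,-0.2,0.6],[0.005,-0.003,0.001],-1]
    - [[0,0,0.8],[0,0,0],-1]
    - [[0,0,0.8],[0,0,0],-1]
    - [[0,0,0.8],[0,0,0],-1]
    - [[0,0,0.6],[0,0,0],-1]
    - [[0,0,0.2],[0,0,0],-1]
    - [[0,0,0],[0,0,0],-1]

```text
time_s: 14.35
position: [0.4027, -0.2524, 0.0276]
tool_rot: [[-0.953, -0.302, 0.001], [-0.302, 0.953, 0.001], [-0.001, 0.001, -1.0]]
ft_force: [0.3, 0.8, 0.9]
grip_width: 0.0
```

```bash
python3 goto.py .4363 -.2399 .022 197.7
```

```text
t 14.35 pos [ 0.4027 -0.2524  0.0276] yaw -162.42 F [0.26 0.77 0.94] w 0.0
tot shift [-1.79  0.09  0.28] tot turn [ 0.0004  0.0005 -0.001 ]
```

Emit:
move_arm:
  motion:
    - [[-0.3,0.02,0.15],[0,0,0],-1]
    - [[-0.3,0.02,0.1],[0,0,0],-1]
    - [[-0.3,0.02,0],[0,0,0],-1]
    - [[-0.3,0.02,0],[0,0,0],-1]
    - [[-0.3,0.02,0],[0,0,0],-1]
    - [[-0.3,0,0],[0,0,0],-1]
    - [[-0.3,0,0],[0,0,0],-1]
    - [[-0.3,0,0],[0,0,0],-1]

```text
time_s: 15.02
position: [0.4529, -0.2347, 0.0245]
tool_rot: [[-0.953, -0.303, 0.002], [-0.303, 0.953, -0.001], [-0.001, -0.002, -1.0]]
ft_force: [-3.3, 0.2, 0.0]
grip_width: -0.0001
```

```bash
python3 goto.py .5124 -.2156 .022 197.7
```

```text
t 15.02 pos [ 0.4529 -0.2347  0.0245] yaw -162.37 F [-3.28  0.22  0.05] w -0.0001
tot shift [-3.12  0.01  0.13] tot turn [-0.0007  0.0005 -0.0006]
```

Pushing with about 3 N, sliding freely. Continuing.

Emit:
move_arm:
  motion:
    - [[-0.25,0,0],[0,0,0],-1]
    - [[-0.25,0,0],[0,0,0],-1]
    - [[-0.25,0,0],[0,0,0],-1]
    - [[-0.25,0,0],[0,0,0],-1]
    - [[-0.25,0,0],[0,0,0],-1]
    - [[-0.25,0,0],[0,0,0],-1]
    - [[-0.25,0,0],[0,0,0],-1]

```text
time_s: 15.6
position: [0.4892, -0.2227, 0.0244]
tool_rot: [[-0.953, -0.303, -0.001], [-0.303, 0.953, -0.001], [0.001, -0.0, -1.0]]
ft_force: [-2.6, -0.7, 1.2]
grip_width: -0.0003
```

```bash
python3 goto.py .5124 -.2156 .022 197.7;  python3 - <<'E'
from h import *
S=cam("side")
cv2.imwrite("pics/a8.png",cv2.resize(S["img"][140:260,270:420],None,fx=5,fy=5,interpolation=cv2.INTER_CUBIC))
E
```

```text
t 15.6 pos [ 0.4892 -0.2227  0.0244] yaw -162.36 F [-2.63 -0.66  1.16] w -0.0003
tot shift [-1.22 -0.01  0.12] tot turn [-0.0002 -0.0004 -0.0005]
```

View pics/a8.png

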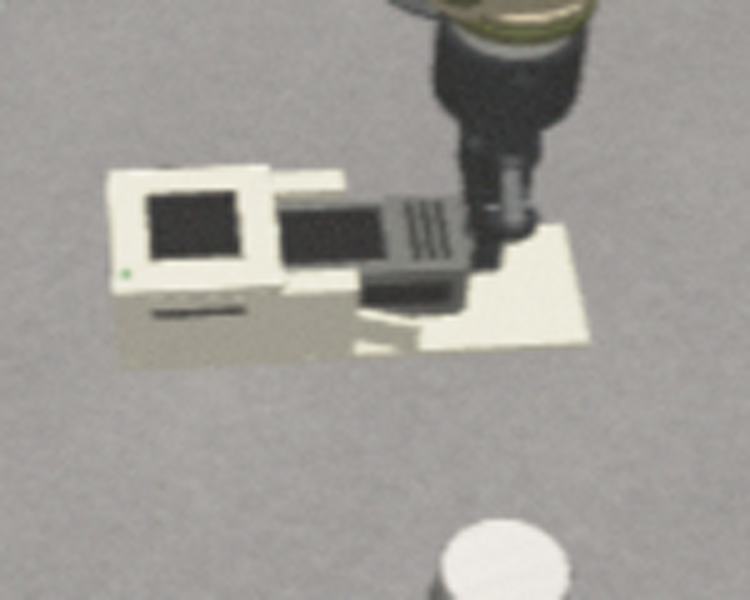

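The pack is well under the roof, about 24 mm short, already past the 48 mm point where the wrong end would have stopped. Continuing to the stop.

Emit:
move_arm:
  motion:
    - [[-0.25,0,0],[0,0,0],-1]
    - [[-0.25,0,0],[0,0,0],-1]
    - [[-0.2,0,0],[0,0,0],-1]
    - [[-0.15,0,0],[0,0,0],-1]
    - [[-0.15,0,0],[0,0,0],-1]

```text
time_s: 16.07
position: [0.5107, -0.2158, 0.0243]
tool_rot: [[-0.953, -0.303, -0.0], [-0.303, 0.953, -0.001], [0.0, -0.0, -1.0]]
ft_force: [-2.7, -1.8, 1.1]
grip_width: -0.0001
```

Emit:
move_arm:
  motion:
    - [[-0.12,0,0],[0,0,0],-1]
    - [[-0.12,0,0],[0,0,0],-1]

```text
time_s: 16.23
position: [0.5112, -0.2152, 0.0241]
tool_rot: [[-0.952, -0.305, -0.012], [-0.305, 0.952, -0.001], [0.012, 0.002, -1.0]]
ft_force: [-21.9, -11.5, 11.6]
grip_width: -0.0003
```

Emit:
move_arm:
  motion:
    - [[-0.12,0,0],[0,0,0],-1]
    - [[-0.12,0,0],[0,0,0],-1]

```text
time_s: 16.4
position: [0.5109, -0.2153, 0.0243]
tool_rot: [[-0.952, -0.306, -0.024], [-0.306, 0.952, -0.003], [0.024, 0.005, -1.0]]
ft_force: [-17.2, -7.2, 7.8]
grip_width: -0.0
```

It hit the stop at dock x about -87 mm for the tool (expected -86), with 20 N. I retreat and look.

Emit:
move_arm:
  motion:
    - [[0.4,0,0],[0,0,0],-1]
    - [[0.8,0,0],[0,-0.01,0],-1]
    - [[0.8,0,0],[0,0,0],-1]
    - [[0.6,0,-0.5],[0,0,0],-1]
    - [[0.5,0,-0.9],[0,0,0],-1]
    - [[0.3,0.4,-0.9],[0,0,0],-1]
    - [[0,0.9,-0.9],[0,0,0],-1]
    - [[0,0.9,-0.9],[0,0,0],-1]
    - [[0,0.9,-0.9],[0,0,0],-1]
    - [[0,0.9,-0.5],[0,0,0],-1]
    - [[0,0.9,0],[0,0,0],-1]
    - [[0,0.6,0],[0,0,0],-1]

```text
time_s: 17.4
position: [0.4133, -0.1314, 0.1412]
tool_rot: [[-0.954, -0.299, 0.014], [-0.299, 0.954, 0.001], [-0.014, -0.003, -1.0]]
ft_force: [0.3, -0.4, 0.1]
grip_width: 0.0001
```

Run:
```python
from h import *
S=cam("side");T=cam("top")
cv2.imwrite("pics/a9.png",cv2.resize(S["img"][140:260,270:420],None,fx=5,fy=5,interpolation=cv2.INTER_CUBIC))
cv2.imwrite("pics/a9s.png",S["img"]);cv2.imwrite("pics/a9t.png",T["img"])
print(readout.observe()["position"],readout.observe()["ft_force"])
```

```text
[ 0.41317681 -0.13125997  0.14081434] [ 0.3522516   1.22078559 -0.38732944]
```

View pics/a9.png

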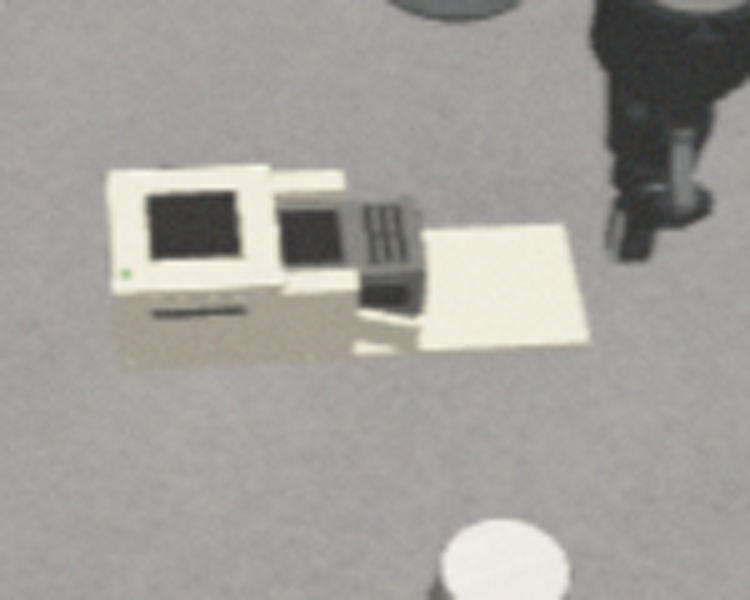

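View pics/a9t.png

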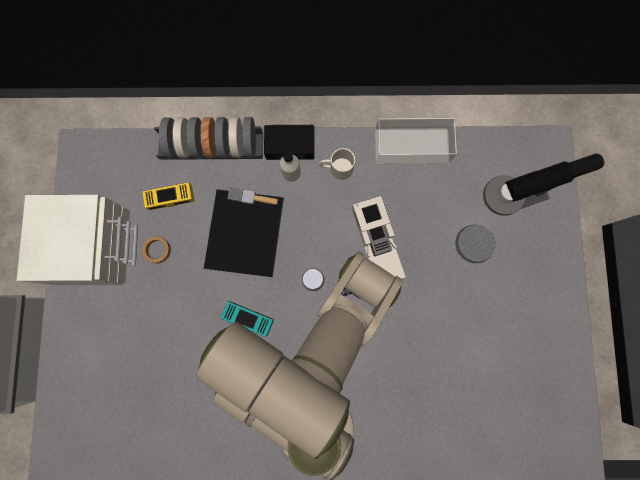

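Run:
```python
from h import *
S=cam("side")
c=lambda x,y:((x+.5)/5-.5+270,(y+.5)/5-.5+140)
a=np.radians(17.7);ax=np.array([np.cos(a),np.sin(a)]);ay=np.array([-ax[1],ax[0]]);h=np.array([.5943,-.1895])
for n,u,z in(("rear far",c(416,197),.052),("rear near",c(426,265),.052),("floor",c(590,343),.006),("floor",c(566,224),.006),("roof",c(268,167),.0635),("roof",c(284,290),.0635)):
    p=onz(S,[u],z)[0]; print(n,((p[:2]-h)@ax*1000).round(1),((p[:2]-h)@ay*1000).round(1))
I=S["img"][195:207,325:360]
```

```text
rear far -74.3 -26.5
rear near -73.1 25.7
floor -164.7 46.7
floor -167.0 -45.8
roof 6.4 -43.6
roof 6.0 49.8
```

Run:
```python
from rig import job
print(job.close_job())
```

```text
the job is handed in; nothing more can be done
None
```

The battery pack is in the charging dock, stepped end first, against the stop and lying flat as far as I can tell. I handed the job in at about 17.5 s; no verdict is given.

- **Finding the stepped end:** The end nearer the robot held firm at up to 23 N. The far end dipped about 3.5 mm at 6 N when I stopped pressing, short of the quoted 5 to 7 mm, so I took it as the stepped end. It needed no end-for-end turn, only about 30° to line up with the dock.
- **Placing and pushing:** I set the pack down at the dock mouth and pushed it in with shut fingers, using about 3 N. It went past the point 48 mm short where the wrong end would have stopped, and met the stop with about 20 N.
- **Last checks:** In the side view the rear edge sat at -73 to -74 mm along the dock (-75 is nominal) and about 0.4 mm off centre across it. I judged level by eye, not by a measured angle. In the last top picture the other things looked to be where they started, and the arm was clear of everything.
- **Disagreement:** The two cameras differed by 5 to 8 mm in y, more than the stated 2 mm calibration. I trusted the side view because it matched the robot's base.

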